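# Return the plug gauges to their cradles

### The arm

A 6-joint arm with a two-finger parallel gripper is mounted at the origin on a cart in front of the work surface, level with it; the furniture and walls round the work are solid. World frame = base frame: x ahead of the robot, y to its left, z up, the work surface at z = 0. Lengths are in m, angles in rad, forces in N, time in s.
With the tool pointing down it reaches from about 0.425 to 0.95 m from the base axis. Payload 3.5 kg.
Tool frame: the origin (TCP) lies midway between the tips of the shut fingers; the grasp point (between the pads) lies 19 mm behind it; x points along the fingers, y is the direction in which the jaws open and shut, and the axes are right-handed (so a half turn about x gives the same grasp; the last joint's range is limited). The gripper opens to 85 mm and grips with 20 to 120 N. Pads are 22 mm wide; open, the fingers measure 114 mm over their backs; the gripper's body (76 mm by 85 mm) begins 54 mm behind the grasp point. The pads swing forward as they close: fully open they stand 13 mm farther back than shut.
Start: joints at [1.112, 0.286, 1.577, -0, 1.279, -0.15], TCP at [0.205, 0.643, 0.231] pointing down, gripper open.
Joint ranges: [-2.77, 2.77], [-0.9, 2.22], [0.21, 2.48], [-1.53, 4.67], [0.24, 2.81], [-2.84, 2.84]. Speed limits (rad/s): [2.79, 2.79, 3.14, 3.14, 3.14, 3.14].

### API

Orientations are given as a unit quaternion [x, y, z, w].
In Python, from plant import ctrl, vision gives the robot as it stands. The module is installed in compiled form; this text tells all that it offers.
- The arm moves only by the tool play_rows, never from a script. Its arguments are lists of equal length, an entry for each row: "claw": the closure in counts, from 0 (fully open) to 255 (shut); "travel": the shift along the tool's x, y, z in m, a list of three; "dr": the turn, a rotation vector about the tool's x, y, z in rad, a list of three. In form: {"claw": [claw, ...], "travel": [[tx, ty, tz], ...], "dr": [[wx, wy, wz], ...]}. A call has 1 to 20 rows; each row is the pose to reach, as a shift and turn from the pose measured when the call began, along the tool's axes at that moment; what a row does not reach only later rows make up. A row lasts 1/10 s, in which the tool goes at most 50 mm and 8.59 degrees, less where a joint would pass 70% of its speed; a pose out of reach is approached as far as the arm can. A call with a gripper value outside its range is refused whole. The fingers move at their own pace and stop on an object; "force" is the grip in N (left out, the last holds). Time passes only in rows, so rows that repeat a pose let the fingers close. It gives the time, the measured TCP pose, the force and the opening at its end, in the units of the state.
- ctrl.get_state(): the state, without advancing time (a new reading comes with each control period).
- vision.read_camera(name): name is "scene" or "top" or "wrist"; returns a dict with "img" (480x640x3 uint8, red, green, blue), "range_z" (480x640 float32, m along the optical axis (not along the pixel's ray), 0 where there is no reading), "K" (3x3 intrinsics, pixels), "world_to_cam" (4x4, takes a point from world to camera coordinates). Camera axes: x right, y up, looking along -z (the intrinsics and any distortion apply to the point x, -y, -z); pixel columns grow to the right and rows downward; lengths in m; the calibration is good to about 2 mm. A picture is of the moment at which its call begins.
- ctrl.sign_off(): hands the job in, once; it reports no verdict.
The state is a dict: "time": time; "qpos": joint angles; "dq": joint speeds; "joint_efforts": joint torques, N m; "eef_pos": TCP position; "tcp_rot": TCP orientation; "contact_force": force on the tool from outside, world axes, zero at the start; "wrist_torque": the same for the moment, N m; "opening": opening from 0.0 (shut) to 1.0 (fully open).
Only numpy, scipy, OpenCV 4.12 (cv2) and the standard library are available. Lean on these libraries where they do the work, as an engineer would, in place of code of your own. Each camera call takes 0.05 s, during which the arm holds its last target.

### The job

Put the red, the yellow and the blue plug gauge away: lay each one in the cradle of its own colour, its two steel pins resting in the V notches and its handle centred between the ribs, at rest and let go. Set them down rather than dropping them, and leave the black-handled gauge and the marker pen where they lie.

Things in the scene. Friction and masses are not known exactly. Their poses are not given: they have to be found in the camera images.
- red_gauge_center (a point): Centre (12 mm above the bench) of the loose plug gauge with red handle: 120 mm long, 160 g, lying along its x axis, both ends alike. Middle: eight-sided red handle 50 mm long, 24 mm across flats, two flats upright at its sides (+y, -y). Ends: round steel pins 16 mm thick, 35 mm long.
- yellow_gauge_center (a point): Centre (12 mm above the bench) of the loose plug gauge with yellow handle: 120 mm long, 160 g, lying along its x axis, both ends alike. Middle: eight-sided yellow handle 50 mm long, 24 mm across flats, two flats upright at its sides (+y, -y). Ends: round steel pins 16 mm thick, 35 mm long.
- blue_gauge_center (a point): Centre (12 mm above the bench) of the loose plug gauge with blue handle: 120 mm long, 160 g, lying along its x axis, both ends alike. Middle: eight-sided blue handle 50 mm long, 24 mm across flats, two flats upright at its sides (+y, -y). Ends: round steel pins 16 mm thick, 35 mm long.
- red_cradle_seat (a point): Where the gauge's centre belongs in the fixed red cradle: 37 mm above the bench, gauge along the cradle's x axis, either way round. Cradle: red base 130 x 64 x 8 mm, two white ribs 10 mm thick at x = +42 and -42 mm (74 mm clear between), each with a V notch 42 mm wide for a steel pin, tops 40 mm, lowest point 28 mm above the bench; the handle hangs between the ribs.
- yellow_cradle_seat (a point): Where the gauge's centre belongs in the fixed yellow cradle: 37 mm above the bench, gauge along the cradle's x axis, either way round. Cradle: yellow base 130 x 64 x 8 mm, two white ribs 10 mm thick at x = +42 and -42 mm (74 mm clear between), each with a V notch 42 mm wide for a steel pin, tops 40 mm, lowest point 28 mm above the bench; the handle hangs between the ribs.
- blue_cradle_seat (a point): Where the gauge's centre belongs in the fixed blue cradle: 37 mm above the bench, gauge along the cradle's x axis, either way round. Cradle: blue base 130 x 64 x 8 mm, two white ribs 10 mm thick at x = +42 and -42 mm (74 mm clear between), each with a V notch 42 mm wide for a steel pin, tops 40 mm, lowest point 28 mm above the bench; the handle hangs between the ribs.
- black_gauge_center (a point): Centre, 12 mm above the bench, of a plug gauge of the same size and shape but with a black handle; loose, along its x axis. It has no cradle and stays where it lies.
- marker_center (a point): Middle, 6 mm above the bench, of a loose white marker pen with a blue cap, 136 mm long along its y axis, 12 mm thick. It stays where it lies.
There are look-alikes about, which are no part of the job. There is more than one size of the part that bears yellow_gauge_center; the job needs the larger.

How it is judged:
At the end, for the whole second after the job is handed in: Each coloured gauge lies in the cradle of its colour: centre within 10 mm of the seat along it, 8 mm across, 4 mm in height, axis within 0.12 rad, released, at rest; black-handled gauge and marker within 30 mm of their starts (x of red_gauge_center in the frame of red_cradle_seat between -0.01 and 0.01 m and y of red_gauge_center in the frame of red_cradle_seat between -0.008 and 0.008 m and z of red_gauge_center in the frame of red_cradle_seat between -0.004 and 0.004 m and angle between the x axis of red_gauge_center and the x axis of red_cradle_seat, either way round below 0.12 rad and linear speed of each of red_gauge, yellow_gauge, blue_gauge below 0.02 m/s and angular speed of each of red_gauge, yellow_gauge, blue_gauge below 0.3 rad/s and x of yellow_gauge_center in the frame of yellow_cradle_seat between -0.01 and 0.01 m and y of yellow_gauge_center in the frame of yellow_cradle_seat between -0.008 and 0.008 m and z of yellow_gauge_center in the frame of yellow_cradle_seat between -0.004 and 0.004 m and angle between the x axis of yellow_gauge_center and the x axis of yellow_cradle_seat, either way round below 0.12 rad and x of blue_gauge_center in the frame of blue_cradle_seat between -0.01 and 0.01 m and y of blue_gauge_center in the frame of blue_cradle_seat between -0.008 and 0.008 m and z of blue_gauge_center in the frame of blue_cradle_seat between -0.004 and 0.004 m and angle between the x axis of blue_gauge_center and the x axis of blue_cradle_seat, either way round below 0.12 rad and distance of each of black_gauge_center, marker_center from where it was at the start of the episode below 0.03 m); the robot touches nothing.
It fails at once if the red gauge is dropped (falls freely faster than 0.7 m/s, about 25 mm) (linear speed of red_gauge above 0.7 m/s and contact force between anything else and red_gauge below 0.01 N).
It fails at once if the yellow gauge is dropped (falls freely faster than 0.7 m/s, about 25 mm) (linear speed of yellow_gauge above 0.7 m/s and contact force between anything else and yellow_gauge below 0.01 N).
It fails at once if the blue gauge is dropped (falls freely faster than 0.7 m/s, about 25 mm) (linear speed of blue_gauge above 0.7 m/s and contact force between anything else and blue_gauge below 0.01 N).
It fails at once if the black-handled gauge is moved more than 30 mm (distance of black_gauge_center from where it was at the start of the episode above 0.03 m).
It fails at once if the marker pen is moved more than 30 mm (distance of marker_center from where it was at the start of the episode above 0.03 m).
It also fails if it takes over 77 s, if anything falls off the work surface, if the arm or the gripper's body presses on something with over 40 N, if the wrist force passes 120 N, or if a joint passes its speed limit or range.

## Working session

There is one attempt and no reset: what is moved stays moved. The work goes in short steps, Python scripts to look and compute and a tool call to move; the robot and the scene stay as the last step left them, time stands still between calls to the robot, and variables do not carry over. Pictures are saved under pics/ and viewed, and the job is handed in when it is done.

Besides the shell and the picture viewer there is one more tool, called after "Call:" as name(argument=value, ...), one argument or row to a line, values as JSON. play_rows: Moves the arm, as the interface text tells. Its arguments: {"type":"object","properties":{"claw":{"type":"array","items":{"type":"number"}},"travel":{"type":"array","items":{"type":"array","items":{"type":"number"}}},"dr":{"type":"array","items":{"type":"array","items":{"type":"number"}}},"force":{"type":"number"}},"required":["claw","travel","dr"]}

```bash
mkdir -p pics
python3 - <<'E'
from plant import ctrl, vision
import cv2,numpy as np
print(ctrl.get_state())
for n in ["scene","top","wrist"]:
    r=vision.read_camera(n)
    cv2.imwrite(f"pics/{n}0.png",r["img"][:,:,::-1]); np.savez(f"{n}0.npz",**r)
    print(n,r["K"].round(1).tolist(),r["world_to_cam"].round(3).tolist())
E
```

```text
{'time': 0.0, 'qpos': array([ 1.11198404e+00,  2.87198155e-01,  1.57816783e+00, -1.38817636e-06,
        1.27860566e+00, -1.49947428e-01]), 'dq': array([ 1.21047994e-03,  1.21266710e-03, -4.29625864e-04, -5.03953517e-04,
        1.43821348e-04,  9.07255934e-05]), 'joint_efforts': array([ 1.38909953e-03, -4.05981445e+01, -2.92629236e+01,  3.14579825e-05,
        5.80480671e-03,  5.49028513e-06]), 'eef_pos': array([0.2048298 , 0.64248446, 0.22993048]), 'tcp_rot': array([ 0.10796388,  0.69894266, -0.10956904,  0.6984394 ]), 'contact_force': array([ 0.32114593, -0.51541867,  0.65457148]), 'wrist_torque': array([-0.0014316 , -0.00632754,  0.0020483 ]), 'opening': 0.9984796199920344}
scene [[608.1, 0.0, 317.0], [0.0, 608.1, 245.8], [0.0, 0.0, 1.0]] [[-0.876, -0.481, -0.011, 0.506], [0.367, -0.683, 0.632, -0.239], [-0.311, 0.55, 0.775, -1.116], [0.0, 0.0, 0.0, 1.0]]
top [[534.8, 0.0, 327.8], [0.0, 534.8, 246.1], [0.0, 0.0, 1.0]] [[0.0, -1.0, 0.027, -0.017], [0.983, 0.005, 0.185, -0.565], [-0.186, 0.026, 0.982, -1.196], [0.0, 0.0, 0.0, 1.0]]
wrist [[365.9, 0.0, 325.7], [0.0, 365.9, 238.9], [0.0, 0.0, 1.0]] [[0.305, 0.952, -0.002, -0.674], [-0.906, 0.289, -0.31, 0.04], [-0.294, 0.096, 0.951, -0.38], [0.0, 0.0, 0.0, 1.0]]
```

View pics/top0.png

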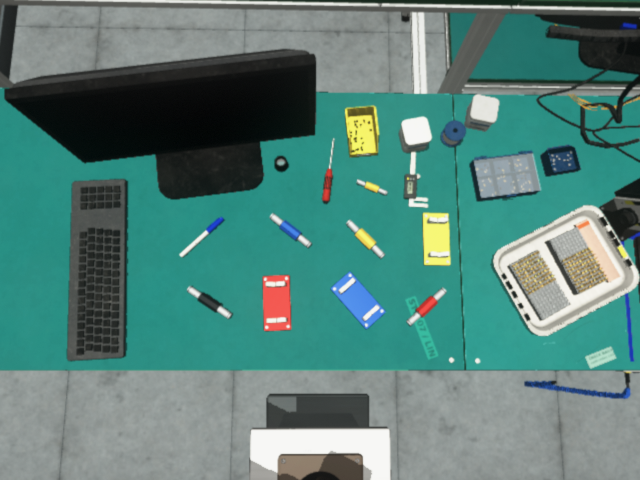

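View pics/scene0.png

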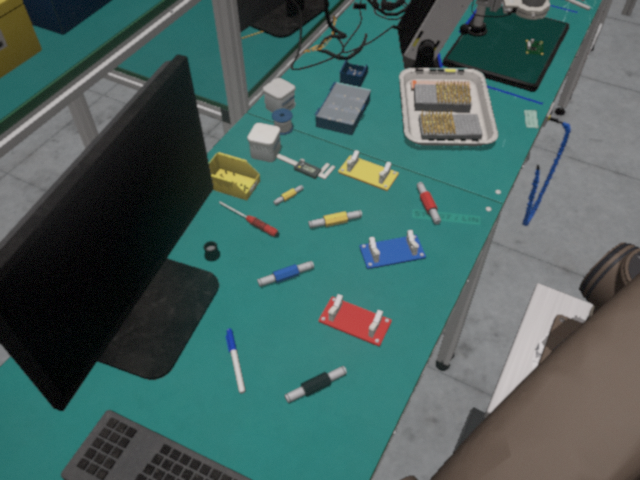

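View pics/wrist0.png

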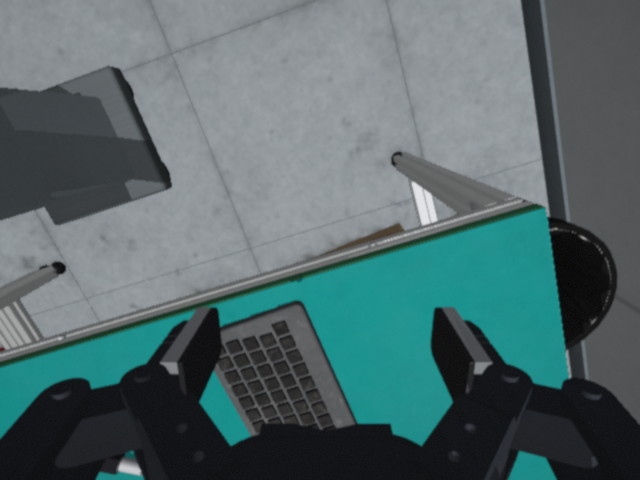

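The top view shows:
- Gauges: red at (427,306), large yellow (366,238), blue (291,230), black (209,302).
- Cradles: red at (277,302), blue (357,300), yellow (437,238).
- Marker: (201,237).
- Look-alike: the small yellow gauge at (371,187).

The scene view agrees with this. Next I'll measure positions.

```bash
cat > h.py <<'E'
import numpy as np,cv2
def load(n): 
    r=np.load(n+".npz"); return {k:r[k] for k in r}
def ray(r,uv):
    uv=np.atleast_2d(uv).astype(float);K=r["K"];W=r["world_to_cam"];R=W[:3,:3];t=W[:3,3]
    d=np.stack([(uv[:,0]-K[0,2])/K[0,0],-(uv[:,1]-K[1,2])/K[1,1],-np.ones(len(uv))],1)
    return -R.T@t, d@R
def plane(r,uv,z):
    c,d=ray(r,uv); s=(z-c[2])/d[:,2]; return c+s[:,None]*d
def tri(r1,u1,r2,u2):
    c1,d1=ray(r1,u1);c2,d2=ray(r2,u2);d1=d1[0];d2=d2[0]
    s=np.linalg.lstsq(np.stack([d1,-d2],1),c2-c1,rcond=None)[0]
    a=c1+s[0]*d1;b=c2+s[1]*d2; return (a+b)/2,np.linalg.norm(a-b)
def pts(r,mask):
    v,u=np.nonzero(mask&(r["range_z"]>0)); c,d=ray(r,np.stack([u,v],1)); return c+d*r["range_z"][v,u][:,None]
def proj(r,p):
    q=r["world_to_cam"][:3,:3]@np.asarray(p)+r["world_to_cam"][:3,3];K=r["K"]
    return np.array([K[0,0]*q[0]/-q[2]+K[0,2],K[1,1]*-q[1]/-q[2]+K[1,2]])
def cmask(r,col):
    h=cv2.cvtColor(r["img"],cv2.COLOR_RGB2HSV);H,S,V=[h[:,:,i].astype(int) for i in range(3)]
    if col=="red": m=((H<8)|(H>172))&(S>150)&(V>80)
    if col=="yellow": m=(H>20)&(H<32)&(S>130)&(V>90)
    if col=="blue": m=(H>105)&(H<120)&(S>140)&(V>80)
    if col=="black": m=(V<60)
    if col=="white": m=(S<60)&(V>120)
    return m
E
python3 - <<'E'
from h import *
for n in ["top0","scene0"]:
    r=load(n); print(n,"cam",ray(r,[[0,0]])[0].round(3))
    for c in ["red","yellow","blue","black"]:
        m=cmask(r,c).astype(np.uint8)
        k,l,st,ce=cv2.connectedComponentsWithStats(m,connectivity=8)
        for i in range(1,k):
            if st[i,4]<80: continue
            P=pts(r,l==i)
            if len(P)==0: continue
            md=np.median(P,0)
            if not(0.3<md[0]<1.1 and abs(md[1])<.6 and md[2]<.15): continue
            v,u=np.nonzero(l==i);rect=cv2.minAreaRect(np.stack([u,v],1).astype(np.float32))
            print(c,ce[i].round(1),st[i,4],"med",md.round(3),"zmax",np.percentile(P[:,2],[5,50,95]).round(3),"rect",np.round(rect[1],1),round(rect[2],1))
E
```

```text
top0 cam [0.334 0.017 1.28 ]
red [327.1 185.3] 171 med [ 0.723 -0.014  0.019] zmax [0.012 0.019 0.023] rect [ 6.1 31.5] 6.3
red [276.8 305.1] 998 med [0.434 0.104 0.009] zmax [0.004 0.009 0.013] rect [49.3 26.6] 88.0
red [426.7 305.7] 196 med [ 0.429 -0.25   0.023] zmax [0.017 0.023 0.028] rect [ 9.2 19.8] 45.0
yellow [361.8 130.6] 1335 med [ 0.87  -0.103  0.005] zmax [-0.001  0.005  0.053] rect [47.8 30.9] 85.2
yellow [435.3 240.1] 850 med [ 0.593 -0.279  0.009] zmax [0.004 0.009 0.013] rect [51.7 25.4] 88.3
yellow [363.1 240.1] 102 med [ 0.587 -0.1    0.022] zmax [0.016 0.022 0.028] rect [20.5  4.2] 45.0
blue [214.4 224.4] 104 med [0.626 0.259 0.011] zmax [0.004 0.011 0.016] rect [ 5.3 19.3] 47.7
blue [289.7 229.7] 187 med [0.611 0.075 0.023] zmax [0.017 0.023 0.028] rect [20.5  9.1] 37.9
blue [357.6 300.3] 1091 med [ 0.444 -0.088  0.008] zmax [0.004 0.008 0.013] rect [54.2 26.1] 48.4
black [557.2 160.2] 393 med [ 0.794 -0.577  0.023] zmax [0.009 0.023 0.044] rect [25.2 36. ] 80.5
black [280.8 164.3] 100 med [0.771 0.099 0.025] zmax [0.006 0.025 0.035] rect [14. 12.] 90.0
black [48
[... 3477 characters left out ...]
max [0.015 0.02  0.023] rect [ 9.4 10.3] 26.6
black [ 92.3 468.7] 312 med [0.684 0.573 0.019] zmax [0.014 0.019 0.023] rect [31.2 11.3] 27.8
black [171.7 466.8] 189 med [0.572 0.508 0.02 ] zmax [0.015 0.02  0.022] rect [20.6  9.8] 26.6
black [194.7 464.2] 88 med [0.54  0.487 0.02 ] zmax [0.015 0.02  0.023] rect [9.4 9.4] 26.6
black [156.9 472.8] 242 med [0.586 0.527 0.02 ] zmax [0.016 0.02  0.022] rect [31.6 10.6] 27.8
black [204.7 469.4] 84 med [0.521 0.485 0.02 ] zmax [0.015 0.02  0.022] rect [8.9 8.9] 26.6
black [186.8 474.3] 90 med [0.543 0.506 0.019] zmax [0.015 0.019 0.022] rect [ 8.9 10.3] 26.6
black [215.2 474.4] 90 med [0.502 0.484 0.02 ] zmax [0.016 0.02  0.022] rect [9.4 9.8] 26.6
```

```bash
cat > mv.py <<'E'
from plant import ctrl
import numpy as np
from scipy.spatial.transform import Rotation as Ro
def delta(pos,yaw=None,s=None):
    """yaw = world angle of the tool y axis (mod pi, nearest); tool x down"""
    s=s or ctrl.get_state(); R=Ro.from_quat(s["tcp_rot"]).as_matrix(); p=s["eef_pos"]
    y=R[:,1]; cur=np.arctan2(y[1],y[0])
    if yaw is None: yaw=cur
    d=(yaw-cur+np.pi/2)%np.pi-np.pi/2; a=cur+d
    x=np.array([0,0,-1.]);yy=np.array([np.cos(a),np.sin(a),0]);T=np.stack([x,yy,np.cross(x,yy)],1)
    print("cur",p.round(4),"yaw",np.degrees(cur).round(1),"tilt",np.degrees(np.arccos(-R[2,0])).round(2),"q6",s["qpos"][5].round(2),"t",round(s["time"],2),"open",round(s["opening"],3),"F",s["contact_force"].round(1))
    print("travel",(R.T@(np.array(pos)-p)).round(4),"dr",Ro.from_matrix(R.T@T).as_rotvec().round(4),"dyaw",np.degrees(d).round(1))
E
python3 - <<'E'
from mv import *; from h import *
s=ctrl.get_state()
R=Ro.from_quat(s["tcp_rot"]).as_matrix();print(R.round(3))
r=load("wrist0");c=ray(r,[[0,0]])[0];print("cam in tool",R.T@(c-s["eef_pos"]), "axes",(r["world_to_cam"][:3,:3]@R).round(3))
t=load("top0")
P=pts(t,np.ones((480,640),bool)); P=P[(P[:,2]>.1)&(P[:,0]>.3)&(P[:,0]<1.2)&(abs(P[:,1])<.7)]
for z0 in (.1,.2,.3,.4): 
    Q=P[(P[:,2]>z0)&(P[:,2]<z0+.1)]; 
    if len(Q): print(z0,len(Q),Q.min(0).round(2),Q.max(0).round(2))
delta([.5,.03,.29],np.pi/2); delta([.5,.03,.29],0.)
E
```

```text
[[-0.001  0.304  0.953]
 [-0.002  0.953 -0.304]
 [-1.    -0.002 -0.   ]]
cam in tool [-1.41746357e-01  7.66996748e-05 -7.89243048e-02] axes [[-0.     1.     0.001]
 [ 0.31   0.001 -0.951]
 [-0.951  0.    -0.31 ]]
0.1 4487 [ 0.74 -0.7   0.1 ] [1.14 0.54 0.2 ]
0.2 7485 [ 0.74 -0.68  0.2 ] [1.02 0.54 0.3 ]
0.3 7918 [ 0.74 -0.58  0.3 ] [1.   0.58 0.4 ]
0.4 15368 [ 0.74 -0.58  0.4 ] [0.95 0.58 0.46]
cur [0.2049 0.6426 0.2302] yaw 72.3 tilt 0.11 q6 -0.15 t 0.15 open 0.998 F [-0.3 -0.1 -0.7]
travel [-0.059  -0.4941  0.4673] dr [-0.3088 -0.0005  0.0018] dyaw 17.7
cur [0.2049 0.6426 0.2302] yaw 72.3 tilt 0.11 q6 -0.15 t 0.15 open 0.998 F [-0.3 -0.1 -0.7]
travel [-0.059  -0.4941  0.4673] dr [1.262e+00 9.000e-04 1.700e-03] dyaw -72.3
```

Call:
play_rows(
  claw=[0,0,0,0,0,0,0,0,0,0,0,0,0,0,0,0,0,0],
  travel=[
    [-0.059,-0.494,0.467],
    [-0.059,-0.494,0.467],
    [-0.059,-0.494,0.467],
    [-0.059,-0.494,0.467],
    [-0.059,-0.494,0.467],
    [-0.059,-0.494,0.467],
    [-0.059,-0.494,0.467],
    [-0.059,-0.494,0.467],
    [-0.059,-0.494,0.467],
    [-0.059,-0.494,0.467],
    [-0.059,-0.494,0.467],
    [-0.059,-0.494,0.467],
    [-0.059,-0.494,0.467],
    [-0.059,-0.494,0.467],
    [-0.059,-0.494,0.467],
    [-0.059,-0.494,0.467],
    [-0.059,-0.494,0.467],
    [-0.059,-0.494,0.467],
  ],
  dr=[
    [-0.309,0,0],
    [-0.309,0,0],
    [-0.309,0,0],
    [-0.309,0,0],
    [-0.309,0,0],
    [-0.309,0,0],
    [-0.309,0,0],
    [-0.309,0,0],
    [-0.309,0,0],
    [-0.309,0,0],
    [-0.309,0,0],
    [-0.309,0,0],
    [-0.309,0,0],
    [-0.309,0,0],
    [-0.309,0,0],
    [-0.309,0,0],
    [-0.309,0,0],
    [-0.309,0,0],
  ],
  force=40,
)

```text
time: 1.95
eef_pos: [0.4991, 0.0314, 0.2898]
tcp_rot: [-0.001, 0.708, 0.0, 0.707]
contact_force: [-0.6, 0.3, 0.5]
opening: 0.999
```

Run:
```python
from mv import *; from plant import vision; import cv2
delta([.5,-.2,.29],np.pi/2)
r=vision.read_camera("wrist");cv2.imwrite("pics/w1.png",r["img"][:,:,::-1]);np.savez("w1.npz",**r)
```

```text
cur [0.4991 0.0314 0.2898] yaw 90.1 tilt 0.11 q6 -1.71 t 1.95 open 0.999 F [-0.6  0.3  0.5]
travel [ 1.000e-04 -2.314e-01  4.000e-04] dr [ 0.0021 -0.0013  0.0014] dyaw -0.1
```

View pics/w1.png

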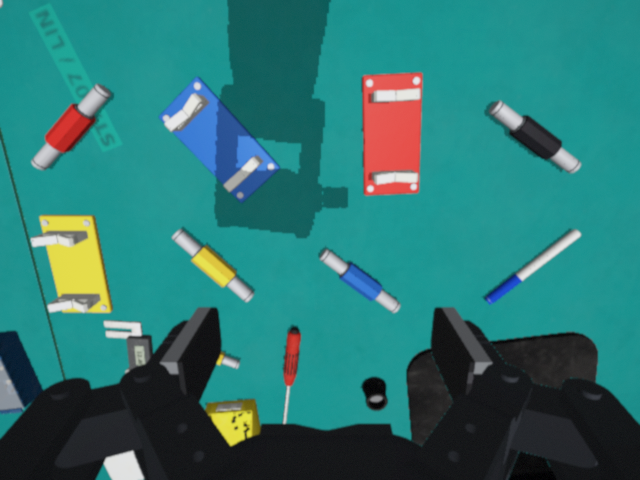

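The wrist view shows everything:
- Gauges: red (70,127), yellow (213,264), blue (360,280), black (538,137).
- Cradles: blue (220,138), red (393,134), yellow (75,264).

I'll take a second wrist view from y=-0.2.

Call:
play_rows(
  claw=[0,0,0,0,0,0,0,0],
  travel=[
    [0,-0.231,0],
    [0,-0.231,0],
    [0,-0.231,0],
    [0,-0.231,0],
    [0,-0.231,0],
    [0,-0.231,0],
    [0,-0.231,0],
    [0,-0.231,0],
  ],
  dr=[
    [0,0,0],
    [0,0,0],
    [0,0,0],
    [0,0,0],
    [0,0,0],
    [0,0,0],
    [0,0,0],
    [0,0,0],
  ],
)

```text
time: 2.8
eef_pos: [0.4998, -0.1982, 0.2902]
tcp_rot: [-0.002, 0.707, 0.001, 0.707]
contact_force: [-0.1, 0.7, 0.3]
opening: 0.998
```

```bash
python3 - <<'E'
from mv import *; from plant import vision; import cv2
delta([.5,-.2,.29],np.pi/2)
r=vision.read_camera("wrist");cv2.imwrite("pics/w2.png",r["img"][:,:,::-1]);np.savez("w2.npz",**r)
E
python3 - <<'E'
from h import *
for n in ["w1","w2"]:
    r=load(n); print(n)
    for c in ["red","yellow","blue"]:
        m=cmask(r,c).astype(np.uint8); m[330:]=0
        k,l,st,ce=cv2.connectedComponentsWithStats(m,connectivity=8)
        for i in range(1,k):
            if st[i,4]<150: continue
            v,u=np.nonzero(l==i);rect=cv2.minAreaRect(np.stack([u,v],1).astype(np.float32))
            P=pts(r,l==i)
            print(c,np.round(rect[0],1),ce[i].round(1),st[i,4],np.round(rect[1],1),round(rect[2],1),np.median(P,0).round(4))
E
```

```text
cur [ 0.4998 -0.1982  0.2902] yaw 90.2 tilt 0.08 q6 -2.14 t 2.8 open 0.998 F [-0.1  0.7  0.3]
travel [ 0.0002 -0.0018  0.0001] dr [ 0.0039 -0.0011  0.001 ] dyaw -0.2
w1
red [392. 134.] [390.2 132.5] 5060 [120.  58.] 90.0 [0.434  0.1027 0.0072]
red [ 68.9 128.9] [ 67.9 129.6] 1157 [27.7 47.5] 40.1 [ 0.4308 -0.2472  0.0215]
yellow [ 75.9 263.1] [ 78.1 260.5] 3674 [106.9  53.1] 78.7 [ 0.5894 -0.2757  0.0073]
yellow [213.8 266.1] [213.7 265.9] 842 [42.  20.4] 41.4 [ 0.5887 -0.1047  0.0217]
blue [219.3 140. ] [221.1 141. ] 4993 [121.9  55.5] 46.3 [ 0.4439 -0.0875  0.0072]
blue [361.3 281.9] [361.5 282. ] 724 [40.5 18.7] 36.3 [0.6092 0.0748 0.0221]
blue [502.6 289. ] [502.8 288.9] 365 [ 9.6 39. ] 52.7 [0.6236 0.2556 0.0103]
w2
red [596.8 133.8] [594.5 132.5] 5448 [ 59.7 130.3] 8.8 [0.4339 0.1005 0.0071]
red [278.1 127.7] [278.1 127.6] 1003 [21.7 47.1] 46.0 [ 0.4293 -0.2496  0.0221]
yellow [ 31.3 172.9] [ 30.1 173.3] 173 [ 4.3 62.3] 59.0 [ 0.479  -0.5262  0.0255]
yellow [258.1 263. ] [260.1 258.8] 3354 [97.1 52.5] 88.7 [ 0.5894 -0.2796  0.0073]
yellow [400.3 266.8] [400.4 267.2] 751 [41.  19.1] 45.0 [ 0.5904 -0.1077  0.0221]
blue [422.6 139.4] [420.1 139. ] 4830 [112.9  60.8] 51.3 [ 0.442  -0.0913  0.0071]
blue [545.7 283.6] [546.3 283.9] 675 [40.1 18.8] 40.2 [0.6119 0.0726 0.0224]
```

View pics/w2.png

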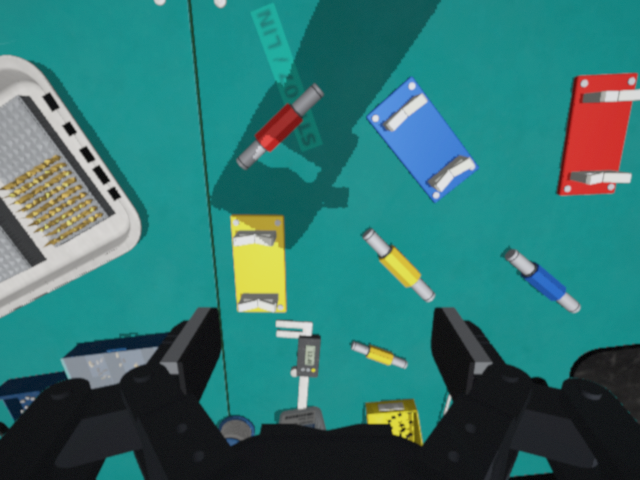

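```bash
cat > meas.py <<'E'
from h import *
G={"red":(.430,-.248),"yellow":(.589,-.106),"blue":(.610,.075),"black":(.434,.266)}
C={"red":(.434,.104),"yellow":(.591,-.279),"blue":(.443,-.088)}
def gauge(r,c,near=None):
    near=np.array(near if near is not None else G[c])
    full=np.ones((480,640),bool)
    m=cmask(r,c);  P=pts(r,full); 
    v,u=np.nonzero(full&(r["range_z"]>0))
    d=np.linalg.norm(P[:,:2]-near,axis=1)
    s=(d<.075)&(P[:,2]>.008)&(P[:,2]<.032)
    Q=P[s][:,:2]; w=np.linalg.svd(Q-Q.mean(0),full_matrices=False)[2][0]
    t=(Q-Q.mean(0))@w; mid=Q.mean(0)+w*(np.percentile(t,.5)+np.percentile(t,99.5))/2
    L=np.percentile(t,99.5)-np.percentile(t,.5)
    hm=m[v,u]&s; H=P[hm]; th=(H[:,:2]-mid)@w
    hmid=mid+w*(np.percentile(th,1)+np.percentile(th,99))/2
    # handle rect through plane z=top
    return mid.round(4),hmid.round(4),"L",L.round(4),"hl",(np.percentile(th,99)-np.percentile(th,1)).round(4),"ang",np.degrees(np.arctan2(w[1],w[0])%np.pi).round(1),"ztop",np.percentile(H[:,2],90).round(4)
def cradle(r,c,z=.008):
    m=cmask(r,c).astype(np.uint8);k,l,st,ce=cv2.connectedComponentsWithStats(m)
    best=min(range(1,k),key=lambda i:np.linalg.norm(plane(r,[ce[i]],z)[0,:2]-C[c]) if st[i,4]>300 else 9)
    v,u=np.nonzero(l==best); W=plane(r,np.stack([u,v],1),z)[:,:2].astype(np.float32)
    (cx,cy),(w,h),a=cv2.minAreaRect(W*1000)
    if w<h: a+=90
    return np.round([cx/1000,cy/1000],4),"size",round(max(w,h),1),round(min(w,h),1),"ang",round(a%180,1)
E
python3 - <<'E'
from meas import *
for n in ["w1","w2","top0","scene0"]:
    r=load(n); print(n)
    for c in C:
        try: print(" C",c,*cradle(r,c))
        except Exception as e: print(c,e)
    for c in G:
        try: print(" G",c,*gauge(r,c))
        except Exception as e: print(c,e)
E
```

```text
w1
 C red [0.4378 0.1039] size 127.3 62.5 ang 2.7
 C yellow [ 0.5929 -0.2793] size 128.5 65.5 ang 179.7
 C blue [ 0.4443 -0.0874] size 127.5 62.5 ang 41.2
 G red [ 0.43   -0.2484] [ 0.4301 -0.2484] L 0.1191 hl 0.0488 ang 132.3 ztop 0.0237
 G yellow [ 0.5891 -0.1052] [ 0.5894 -0.1048] L 0.1181 hl 0.0488 ang 44.5 ztop 0.0239
 G blue [0.6096 0.0747] [0.6099 0.0751] L 0.1185 hl 0.049 ang 52.2 ztop 0.024
 G black [0.4389 0.2608] [0.4388 0.2606] L 0.1189 hl 0.049 ang 56.9 ztop 0.0238
w2
 C red [0.438  0.1021] size 127.7 64.3 ang 2.7
 C yellow [ 0.5932 -0.2811] size 128.8 63.1 ang 179.6
 C blue [ 0.4446 -0.0895] size 127.8 62.5 ang 41.3
 G red [ 0.4288 -0.2503] [ 0.4289 -0.2504] L 0.118 hl 0.0485 ang 132.1 ztop 0.0238
 G yellow [ 0.5906 -0.1074] [ 0.5907 -0.1072] L 0.1188 hl 0.0491 ang 44.7 ztop 0.0239
 G blue [0.6115 0.0731] [0.6117 0.0734] L 0.1192 hl 0.0488 ang 52.0 ztop 0.0242
black index 0 is out of bounds for axis 0 with size 0
top0
 C red [0.432  0.1051] size 116.0 62.9 ang 2.8
 C yellow [ 0.5945 -0.2798] size 127.0 62.5 ang 179.3
 C blue [ 0.4446 -0.0873] size 128.1 62.4 ang 41.3
 G
[... 260 characters left out ...]
4372 0.2636] [0.437  0.2633] L 0.1192 hl 0.0477 ang 57.3 ztop 0.0263
scene0
 C red [0.4316 0.1055] size 116.6 60.6 ang 2.7
 C yellow [ 0.8785 -0.1183] size 126.3 109.6 ang 6.3
 C blue [ 0.4434 -0.0872] size 127.9 63.4 ang 41.4
 G red [ 0.429  -0.2494] [ 0.4286 -0.249 ] L 0.1202 hl 0.0472 ang 132.8 ztop 0.0276
 G yellow [ 0.5879 -0.1043] [ 0.5883 -0.1039] L 0.1188 hl 0.0416 ang 44.3 ztop 0.0237
 G blue [0.6074 0.0764] [0.6079 0.0771] L 0.1182 hl 0.0465 ang 51.8 ztop 0.0265
 G black [0.4337 0.2631] [0.4345 0.2644] L 0.1188 hl 0.0463 ang 57.0 ztop 0.0269meas.py:11: RuntimeWarning: Mean of empty slice.
  Q=P[s][:,:2]; w=np.linalg.svd(Q-Q.mean(0),full_matrices=False)[2][0]
  ret = um.true_divide(
```

```bash
sed -i 's/    d=(yaw-cur+np.pi\/2)%np.pi-np.pi\/2; a=cur+d/    d=(yaw-cur+np.pi)%(2*np.pi)-np.pi; a=cur+d/' mv.py
python3 - <<'E'
from mv import *; from meas import *
print(ctrl.get_state()["qpos"].round(3))
a,b=load("w1"),load("w2")
for n,u,v in [("red",(67.9,129.6),(278.1,127.6)),("yellow",(213.7,265.9),(400.4,267.2)),("blue",(361.5,282.),(546.3,283.9))]: print(n,*tri(a,[u],b,[v]))
for n,r in (("w1",a),("w2",b)):
    m=cmask(r,"white")
    P=pts(r,m)
    for c in C:
        d=np.linalg.norm(P[:,:2]-C[c],axis=1); Q=P[(d<.07)&(P[:,2]>.02)]; print(n,c,"rib z",np.percentile(Q[:,2],[50,90,98]).round(4))
delta([.4293,-.2494,.12],np.radians(42.2))
E
```

```text
[-5.650e-01 -6.000e-02  1.847e+00 -2.000e-03  1.355e+00 -2.140e+00]
red [ 0.42983725 -0.25058866  0.01532629] 0.0015005336532448637
yellow [ 0.59177048 -0.10649275  0.01515479] 0.0019403471092702088
blue [0.61250418 0.07549579 0.01695344] 0.0024138200120218402
w1 red rib z [0.0342 0.3391 0.3403]
w1 yellow rib z [0.0327 0.0379 0.0393]
w1 blue rib z [0.0331 0.038  0.0393]
w2 red rib z [0.0331 0.0379 0.0391]
w2 yellow rib z [0.0329 0.0382 0.0394]
w2 blue rib z [0.0331 0.0381 0.0393]
cur [ 0.4999 -0.1981  0.2902] yaw 90.2 tilt 0.09 q6 -2.14 t 2.85 open 0.999 F [-0.3 -0.3 -0.4]
travel [ 0.1704 -0.0508 -0.0706] dr [ 8.386e-01 -4.000e-04  1.600e-03] dyaw -48.0
```

Call:
play_rows(
  claw=[0,0,0,0,0,0,0,0],
  travel=[
    [0.17,-0.051,-0.07],
    [0.17,-0.051,-0.07],
    [0.17,-0.051,-0.07],
    [0.17,-0.051,-0.07],
    [0.17,-0.051,-0.07],
    [0.17,-0.051,-0.07],
    [0.17,-0.051,-0.07],
    [0.17,-0.051,-0.07],
  ],
  dr=[
    [0.839,0,0.001],
    [0.839,0,0.001],
    [0.839,0,0.001],
    [0.839,0,0.001],
    [0.839,0,0.001],
    [0.839,0,0.001],
    [0.839,0,0.001],
    [0.839,0,0.001],
  ],
)

```text
time: 3.65
eef_pos: [0.4305, -0.2489, 0.1208]
tcp_rot: [0.285, 0.647, -0.286, 0.647]
contact_force: [-0.1, -0.1, 0.0]
opening: 0.998
```

Run:
```python
from mv import *; from plant import vision; import cv2; from meas import *
r=vision.read_camera("wrist");cv2.imwrite("pics/w3.png",r["img"][:,:,::-1]);np.savez("w3.npz",**r)
print(gauge(r,"red"))
delta([.4293,-.2494,.004],np.radians(42.2))
```

```text
(array([ 0.4282, -0.2498]), array([ 0.4285, -0.2502]), 'L', np.float64(0.1184), 'hl', np.float64(0.0492), 'ang', np.float64(132.2), 'ztop', np.float64(0.0238))
cur [ 0.4305 -0.249   0.1209] yaw 42.4 tilt 0.06 q6 -1.47 t 3.7 open 0.993 F [-0.1  0.   0.6]
travel [ 0.1169 -0.0011 -0.0006] dr [0.0027 0.0008 0.0005] dyaw -0.2
```

View pics/w3.png

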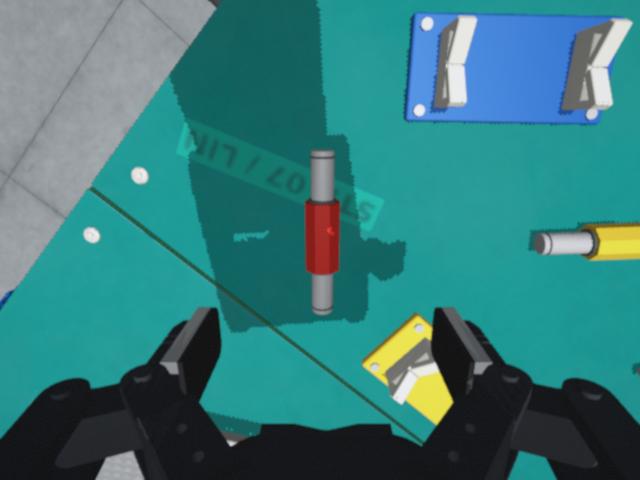

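The red gauge is at (322,232), centred between the jaws and aligned with them. Next I descend, grip and lift a little.

Call:
play_rows(
  claw=[0,0,0,0,0,130,180,255,255,255,255,255,255,255,255,255,255,255,255],
  travel=[
    [0.045,-0.001,-0.001],
    [0.085,-0.001,-0.001],
    [0.105,-0.001,-0.001],
    [0.116,-0.001,-0.001],
    [0.116,-0.001,-0.001],
    [0.116,-0.001,-0.001],
    [0.116,-0.001,-0.001],
    [0.116,-0.001,-0.001],
    [0.116,-0.001,-0.001],
    [0.116,-0.001,-0.001],
    [0.116,-0.001,-0.001],
    [0.116,-0.001,-0.001],
    [0.116,-0.001,-0.001],
    [0.116,-0.001,-0.001],
    [0.116,-0.001,-0.001],
    [0.106,-0.001,-0.001],
    [0.076,-0.001,-0.001],
    [0.026,-0.001,-0.001],
    [0.006,-0.001,-0.001],
  ],
  dr=[
    [0,0,0],
    [0,0,0],
    [0,0,0],
    [0,0,0],
    [0,0,0],
    [0,0,0],
    [0,0,0],
    [0,0,0],
    [0,0,0],
    [0,0,0],
    [0,0,0],
    [0,0,0],
    [0,0,0],
    [0,0,0],
    [0,0,0],
    [0,0,0],
    [0,0,0],
    [0,0,0],
    [0,0,0],
  ],
  force=50,
)

```text
time: 5.6
eef_pos: [0.4305, -0.2502, 0.1191]
tcp_rot: [0.285, 0.645, -0.287, 0.649]
contact_force: [0.7, -0.5, -1.3]
opening: 0.264
```

Run:
```python
from mv import *; from plant import vision; import cv2; from meas import *
r=vision.read_camera("wrist");cv2.imwrite("pics/w4.png",r["img"][:,:,::-1]);np.savez("w4.npz",**r)
s=ctrl.get_state()
P=pts(r,cmask(r,"red")); P=P[np.linalg.norm(P-s["eef_pos"],axis=1)<.06]
R=Ro.from_quat(s["tcp_rot"]).as_matrix(); L=(P-s["eef_pos"])@R
print("handle in tool: min/max",np.percentile(L,[1,50,99],axis=0).round(4),len(P))
delta([.438,.1035,.12],np.radians(92.7))
delta([.52,-.07,.14],np.radians(70))
```

```text
handle in tool: min/max [[-0.0162 -0.0113 -0.0266]
 [-0.0142  0.0002 -0.0047]
 [-0.0072  0.0113  0.0225]] 6422
cur [ 0.4317 -0.2511  0.1214] yaw 42.4 tilt 0.63 q6 -1.47 t 5.65 open 0.267 F [ 1.8 -1.2 -0. ]
travel [-0.0012  0.2436 -0.2578] dr [-0.8784  0.0106  0.0043] dyaw 50.3
cur [ 0.4317 -0.2511  0.1214] yaw 42.4 tilt 0.63 q6 -1.47 t 5.65 open 0.267 F [ 1.8 -1.2 -0. ]
travel [-0.0193  0.1873 -0.0741] dr [-0.4822  0.0109  0.002 ] dyaw 27.6
```

View pics/w4.png

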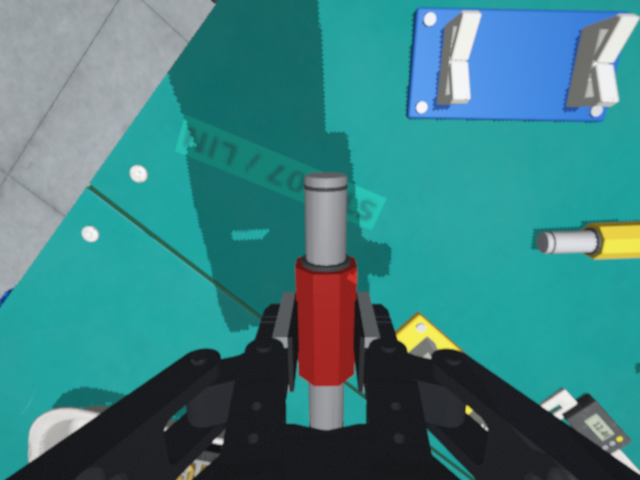

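The red gauge is gripped squarely. Its centre is about 5 mm above the TCP and -2 mm along tool z. I'll carry it over the red cradle.

Call:
play_rows(
  claw=[255,255,255,255,255,255,255,255,255,255,255,255,255,255],
  travel=[
    [-0.019,0.187,-0.074],
    [-0.019,0.187,-0.074],
    [-0.019,0.187,-0.074],
    [-0.019,0.187,-0.074],
    [0,0.245,-0.256],
    [0,0.245,-0.256],
    [0,0.245,-0.256],
    [0,0.245,-0.256],
    [0,0.245,-0.256],
    [0,0.245,-0.256],
    [0,0.245,-0.256],
    [0,0.245,-0.256],
    [0,0.245,-0.256],
    [0,0.245,-0.256],
  ],
  dr=[
    [-0.482,0.008,0.001],
    [-0.482,0.008,0.001],
    [-0.482,0.008,0.001],
    [-0.482,0.008,0.001],
    [-0.878,0.008,0.002],
    [-0.878,0.008,0.002],
    [-0.878,0.008,0.002],
    [-0.878,0.008,0.002],
    [-0.878,0.008,0.002],
    [-0.878,0.008,0.002],
    [-0.878,0.008,0.002],
    [-0.878,0.008,0.002],
    [-0.878,0.008,0.002],
    [-0.878,0.008,0.002],
  ],
)

```text
time: 7.05
eef_pos: [0.4406, 0.1024, 0.1188]
tcp_rot: [-0.017, 0.706, 0.015, 0.707]
contact_force: [0.0, -1.0, -1.8]
opening: 0.26
```

Run:
```python
from mv import *; from plant import vision; import cv2; from meas import *
r=vision.read_camera("wrist");cv2.imwrite("pics/w5.png",r["img"][:,:,::-1]);np.savez("w5.npz",**r)
s=ctrl.get_state()
delta([.440,.1035,.032],np.radians(92.7))
# rib tops points in world
P=pts(r,cmask(r,"white")); d=np.linalg.norm(P[:,:2]-[.438,.104],axis=1)
Q=P[(d<.07)&(P[:,2]>.02)&(P[:,2]<.045)]
for sgn in(-1,1):
    q=Q[(Q[:,0]-.438)*sgn>0.02]; 
    if len(q): print(sgn,len(q),np.percentile(q,[2,50,98],axis=0).round(4).tolist())
```

```text
cur [0.4406 0.1025 0.1188] yaw 92.6 tilt 0.2 q6 -1.61 t 7.1 open 0.264 F [ 0.6 -0.4 -1.9]
travel [ 0.0868  0.0013 -0.0007] dr [-0.0018  0.0015  0.0031] dyaw 0.1
-1 891 [[0.3895, 0.0807, 0.0207], [0.3924, 0.1088, 0.0352], [0.3999, 0.1248, 0.0394]]
1 30 [[0.4728, 0.1253, 0.0209], [0.4734, 0.1268, 0.0262], [0.4739, 0.1283, 0.0308]]
```

View pics/w5.png

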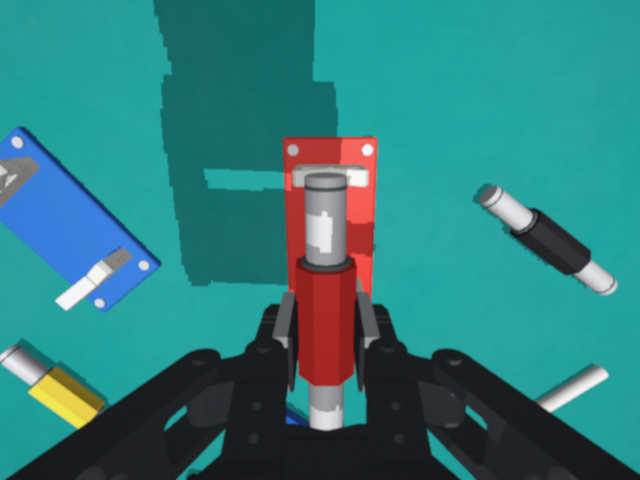

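The red gauge hangs directly over the red cradle. The near rib is at x≈0.395, so the seat is at x≈0.437. I'll lower it slowly.

Call:
play_rows(
  claw=[255,255,255,255,255,255,255,255,255],
  travel=[
    [0.03,0.001,-0.001],
    [0.06,0.001,-0.001],
    [0.075,0.001,-0.001],
    [0.079,0.001,-0.001],
    [0.082,0.001,-0.001],
    [0.084,0.001,-0.001],
    [0.086,0.001,-0.001],
    [0.087,0.001,-0.001],
    [0.087,0.001,-0.001],
  ],
  dr=[
    [-0.002,0.001,0.003],
    [-0.002,0.001,0.003],
    [-0.002,0.001,0.003],
    [-0.002,0.001,0.003],
    [-0.002,0.001,0.003],
    [-0.002,0.001,0.003],
    [-0.002,0.001,0.003],
    [-0.002,0.001,0.003],
    [-0.002,0.001,0.003],
  ],
)

```text
time: 8.0
eef_pos: [0.4399, 0.1032, 0.0322]
tcp_rot: [-0.017, 0.706, 0.017, 0.707]
contact_force: [0.1, 0.4, -1.6]
opening: 0.261
```

Run:
```python
from mv import *
delta([.440,.1035,.032],np.radians(92.7))
```

```text
cur [0.4399 0.1032 0.0322] yaw 92.7 tilt 0.07 q6 -1.61 t 8.0 open 0.261 F [ 0.1  0.4 -1.6]
travel [0.0002 0.0003 0.0001] dr [0.0003 0.0012 0.0001] dyaw -0.0
```

Call:
play_rows(
  claw=[255,255,255],
  travel=[
    [0.001,0,0],
    [0.002,0,0],
    [0.002,0,0],
  ],
  dr=[
    [0,0,0],
    [0,0,0],
    [0,0,0],
  ],
)

```text
time: 8.3
eef_pos: [0.4404, 0.1037, 0.0317]
tcp_rot: [-0.016, 0.707, 0.017, 0.707]
contact_force: [-4.9, 1.7, 8.7]
opening: 0.264
```

Call:
play_rows(
  claw=[180,165,150,130,110,110,110,110,110,110],
  travel=[
    [0,0,0],
    [0,0,0],
    [0,0,0],
    [0,0,0],
    [0,0,0],
    [-0.01,0,0],
    [-0.04,0,0],
    [-0.09,0,0],
    [-0.13,0,0],
    [-0.13,0,0],
  ],
  dr=[
    [0,0,0],
    [0,0,0],
    [0,0,0],
    [0,0,0],
    [0,0,0],
    [0,0,0],
    [0,0,0],
    [0,0,0],
    [0,0,0],
    [0,0,0],
  ],
)

```text
time: 9.3
eef_pos: [0.4447, 0.1037, 0.1694]
tcp_rot: [-0.017, 0.701, 0.017, 0.712]
contact_force: [0.7, 0.2, 0.4]
opening: 0.569
```

```bash
cat > chk.py <<'E'
import sys
from mv import *; from plant import vision; import cv2; from meas import *
def chk(name,c,cen,ang):
    r=vision.read_camera("wrist");cv2.imwrite(f"pics/{name}.png",r["img"][:,:,::-1]);np.savez(f"{name}.npz",**r)
    cr=cradle(r,c);print("cradle",*cr)
    P=pts(r,np.ones((480,640),bool)); d=np.linalg.norm(P[:,:2]-cen,axis=1)
    u=np.array([np.cos(np.radians(ang)),np.sin(np.radians(ang))]);w=np.array([-u[1],u[0]])
    q=P[:,:2]-cen; x=q@u;y=q@w
    s=(abs(x)<.075)&(abs(y)<.015)&(P[:,2]>.041)&(P[:,2]<.07)
    Q=P[s]; print("gauge: n",s.sum(),"along ext",np.percentile(x[s],[.5,99.5]).round(4),"mid",np.percentile(x[s],[.5,99.5]).mean().round(4),"across",np.median(y[s]).round(4),"z98",np.percentile(Q[:,2],98).round(4))
    A=np.linalg.svd(Q[:,:2]-Q[:,:2].mean(0),full_matrices=False)[2][0];print("ang",np.degrees(np.arctan2(A[1],A[0])%np.pi).round(2),"vs",ang)
    v,uu=np.nonzero(r["range_z"]>0); m=cmask(r,c)[v,uu]&s; print("handle mid",np.percentile(x[m],[1,99]).round(4), "z", np.percentile(P[m][:,2],[50,95]).round(4))
E
python3 - <<'E'
from chk import *
chk("w6","red",[.4375,.1035],2.7)
delta([.610,.0745,.12],np.radians(-37.9))
E
```

```text
cradle [0.4364 0.1045] size 126.7 62.2 ang 2.7
gauge: n 3398 along ext [-0.0562  0.0616] mid 0.0027 across 0.0008 z98 0.0497
ang 2.7 vs 2.7
handle mid [-0.0216  0.0272] z [0.0474 0.0495]
cur [0.4428 0.1036 0.166 ] yaw 92.7 tilt 0.56 q6 -1.61 t 9.35 open 0.566 F [ 0.2 -0.3 -0.2]
travel [ 0.0476 -0.037   0.1652] dr [ 2.2795  0.0046 -0.0114] dyaw -130.6
```

View pics/w6.png

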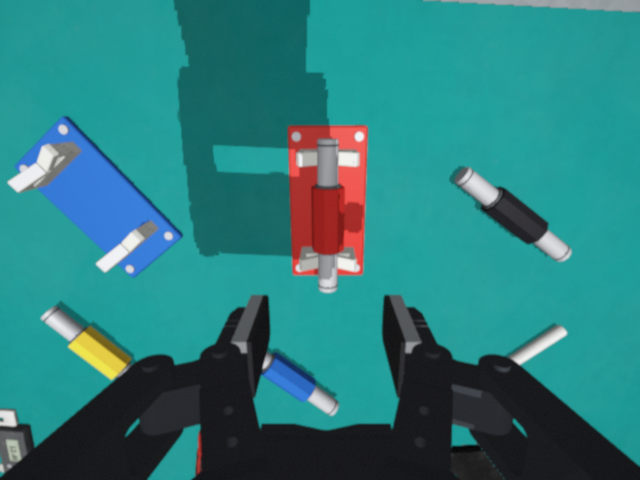

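The red gauge is seated: its top is at 49.7 mm and its axis is aligned. It sits about 3 mm off along the cradle, which is within tolerance. Before going for blue I'll check clearance to the monitor.

Run:
```python
from meas import *
for n in ("top0","scene0","w1"):
    r=load(n);P=pts(r,np.ones((480,640),bool))
    for z0 in (.03,.1,.15,.2,.3):
        q=P[(P[:,2]>z0)&(P[:,2]<z0+.1)&(P[:,1]>-.05)&(P[:,1]<.3)&(P[:,0]>.5)&(P[:,0]<1.2)]
        if len(q): print(n,z0,len(q),np.percentile(q[:,0],.5).round(3))
```

```text
top0 0.03 373 0.743
top0 0.1 1952 0.773
top0 0.15 2634 0.773
top0 0.2 2975 0.773
top0 0.3 4051 0.773
scene0 0.03 605 0.764
scene0 0.1 3085 0.772
scene0 0.15 3997 0.771
scene0 0.2 4440 0.771
scene0 0.3 5687 0.772
w1 0.03 640 0.766
w1 0.1 945 0.777
w1 0.3 6940 0.5
```

Call:
play_rows(
  claw=[60,0,0,0,0,0,0,0,0,0,0,0,0,0,0,0,0,0],
  travel=[
    [0.048,-0.037,0.165],
    [0.048,-0.037,0.165],
    [0.048,-0.037,0.165],
    [0.048,-0.037,0.165],
    [0.048,-0.037,0.165],
    [0.048,-0.037,0.165],
    [0.048,-0.037,0.165],
    [0.048,-0.037,0.165],
    [0.048,-0.037,0.165],
    [0.048,-0.037,0.165],
    [0.048,-0.037,0.165],
    [0.048,-0.037,0.165],
    [0.048,-0.037,0.165],
    [0.048,-0.037,0.165],
    [0.048,-0.037,0.165],
    [0.048,-0.037,0.165],
    [0.048,-0.037,0.165],
    [0.048,-0.037,0.165],
  ],
  dr=[
    [2.28,0.005,-0.011],
    [2.28,0.005,-0.011],
    [2.28,0.005,-0.011],
    [2.28,0.005,-0.011],
    [2.28,0.005,-0.011],
    [2.28,0.005,-0.011],
    [2.28,0.005,-0.011],
    [2.28,0.005,-0.011],
    [2.28,0.005,-0.011],
    [2.28,0.005,-0.011],
    [2.28,0.005,-0.011],
    [2.28,0.005,-0.011],
    [2.28,0.005,-0.011],
    [2.28,0.005,-0.011],
    [2.28,0.005,-0.011],
    [2.28,0.005,-0.011],
    [2.28,0.005,-0.011],
    [2.28,0.005,-0.011],
  ],
)

```text
time: 11.15
eef_pos: [0.6093, 0.0745, 0.1189]
tcp_rot: [-0.635, -0.311, 0.635, -0.311]
contact_force: [0.1, -0.7, -0.1]
opening: 1.001
```

Run:
```python
from mv import *; from plant import vision; import cv2; from meas import *
r=vision.read_camera("wrist");cv2.imwrite("pics/w7.png",r["img"][:,:,::-1]);np.savez("w7.npz",**r)
g=gauge(r,"blue");print(g)
delta([*g[1],.0045],np.radians(g[7]-90))
```

```text
(array([0.6125, 0.0755]), array([0.6122, 0.075 ]), 'L', np.float64(0.1182), 'hl', np.float64(0.0492), 'ang', np.float64(52.1), 'ztop', np.float64(0.0237))
cur [0.6095 0.0745 0.1191] yaw -37.8 tilt 0.05 q6 0.62 t 11.2 open 1.003 F [0.2 0.2 0.2]
travel [ 0.1146  0.0019 -0.0021] dr [0.0011 0.0002 0.0008] dyaw -0.1
```

View pics/w7.png

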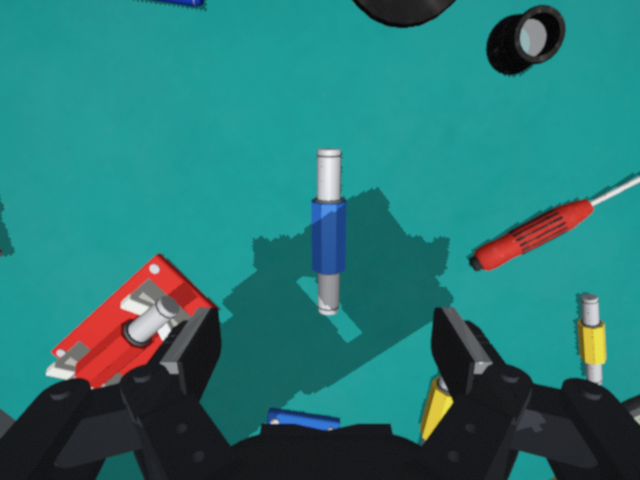

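The blue gauge is at (328,237), aligned. Same grasp as before, with a 2 mm correction.

Call:
play_rows(
  claw=[0,0,0,0,0,130,180,255,255,255,255,255,255,255,255,255,255,255,255],
  travel=[
    [0.045,0.001,-0.003],
    [0.085,0.001,-0.003],
    [0.105,0.001,-0.003],
    [0.115,0.001,-0.003],
    [0.115,0.001,-0.003],
    [0.115,0.001,-0.003],
    [0.115,0.001,-0.003],
    [0.115,0.001,-0.003],
    [0.115,0.001,-0.003],
    [0.115,0.001,-0.003],
    [0.115,0.001,-0.003],
    [0.115,0.001,-0.003],
    [0.115,0.001,-0.003],
    [0.115,0.001,-0.003],
    [0.115,0.001,-0.003],
    [0.105,0.001,-0.003],
    [0.075,0.001,-0.003],
    [0.025,0.001,-0.003],
    [0.005,0.001,-0.003],
  ],
  dr=[
    [0,0,0],
    [0,0,0],
    [0,0,0],
    [0,0,0],
    [0,0,0],
    [0,0,0],
    [0,0,0],
    [0,0,0],
    [0,0,0],
    [0,0,0],
    [0,0,0],
    [0,0,0],
    [0,0,0],
    [0,0,0],
    [0,0,0],
    [0,0,0],
    [0,0,0],
    [0,0,0],
    [0,0,0],
  ],
  force=50,
)

```text
time: 13.1
eef_pos: [0.6139, 0.0763, 0.1185]
tcp_rot: [0.637, 0.31, -0.633, 0.312]
contact_force: [1.9, -0.0, -1.0]
opening: 0.266
```

```bash
cat >> chk.py <<'E'
def held(name,c):
    r=vision.read_camera("wrist");cv2.imwrite(f"pics/{name}.png",r["img"][:,:,::-1]);np.savez(f"{name}.npz",**r)
    s=ctrl.get_state()
    P=pts(r,cmask(r,c)); P=P[np.linalg.norm(P-s["eef_pos"],axis=1)<.06]
    R=Ro.from_quat(s["tcp_rot"]).as_matrix(); L=(P-s["eef_pos"])@R
    print("handle in tool",np.percentile(L,[1,50,99],axis=0).round(4).tolist(),len(P))
    return r
E
python3 - <<'E'
from chk import *
held("w8","blue")
delta([.444,-.088,.12],np.radians(-48.7))
E
```

```text
handle in tool [[-0.0162, -0.0122, -0.0225], [-0.0142, -0.0007, -0.0005], [-0.0068, 0.0104, 0.0267]] 6414
cur [0.6154 0.0763 0.1213] yaw -37.8 tilt 0.53 q6 0.62 t 13.15 open 0.262 F [1.6 0.2 0.6]
travel [-0.0003 -0.0347  0.2349] dr [ 0.1899 -0.0064 -0.0067] dyaw -10.9
```

View pics/w8.png

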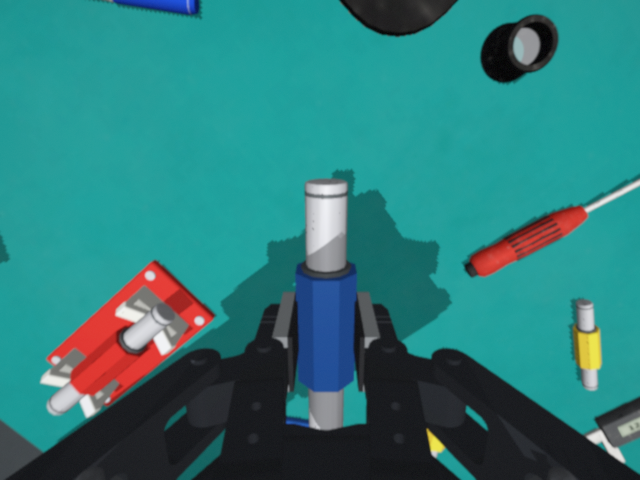

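Call:
play_rows(
  claw=[255,255,255,255,255,255,255,255,255],
  travel=[
    [0,-0.035,0.233],
    [0,-0.035,0.233],
    [0,-0.035,0.233],
    [0,-0.035,0.233],
    [0,-0.035,0.233],
    [0,-0.035,0.233],
    [0,-0.035,0.233],
    [0,-0.035,0.233],
    [0,-0.035,0.233],
  ],
  dr=[
    [0.19,-0.003,-0.003],
    [0.19,-0.003,-0.003],
    [0.19,-0.003,-0.003],
    [0.19,-0.003,-0.003],
    [0.19,-0.003,-0.003],
    [0.19,-0.003,-0.003],
    [0.19,-0.003,-0.003],
    [0.19,-0.003,-0.003],
    [0.19,-0.003,-0.003],
  ],
)

```text
time: 14.05
eef_pos: [0.4454, -0.0856, 0.1194]
tcp_rot: [0.663, 0.249, -0.66, 0.25]
contact_force: [0.5, 1.2, -1.6]
opening: 0.267
```

```bash
cat >> chk.py <<'E'
def ribs(r,cen,ang):
    u=np.array([np.cos(np.radians(ang)),np.sin(np.radians(ang))]);w=np.array([-u[1],u[0]])
    P=pts(r,cmask(r,"white")); q=P[:,:2]-cen;x=q@u;y=q@w
    for sg in(-1,1):
        s=(abs(x-sg*.042)<.015)&(abs(y)<.03)&(P[:,2]>.02)&(P[:,2]<.0415)
        if s.sum()>50: print("rib",sg,s.sum(),"x",np.percentile(x[s],[2,98]).round(4),"y",np.percentile(y[s],[1,99]).round(4),"z",np.percentile(P[s][:,2],98).round(4))
E
python3 - <<'E'
from chk import *
r=held("w9","blue"); ribs(r,np.array([.4445,-.088]),41.3); print(cradle(r,"blue"))
delta([.446,-.087,.034],np.radians(-48.7))
E
```

```text
handle in tool [[-0.0189, -0.0113, -0.0235], [-0.0169, 0.0003, -0.0018], [-0.0066, 0.0116, 0.0257]] 6488
rib 1 689 x [0.0377 0.0472] y [-0.0231  0.0228] z 0.0394
(array([ 0.419 , -0.1107]), 'size', 197.3, 62.4, 'ang', 41.3)
cur [ 0.4454 -0.0856  0.1195] yaw -48.6 tilt 0.27 q6 0.43 t 14.1 open 0.267 F [-0.1  0.3 -1.8]
travel [0.0855 0.0012 0.0008] dr [ 0.0015 -0.0036 -0.0029] dyaw -0.1
```

View pics/w9.png

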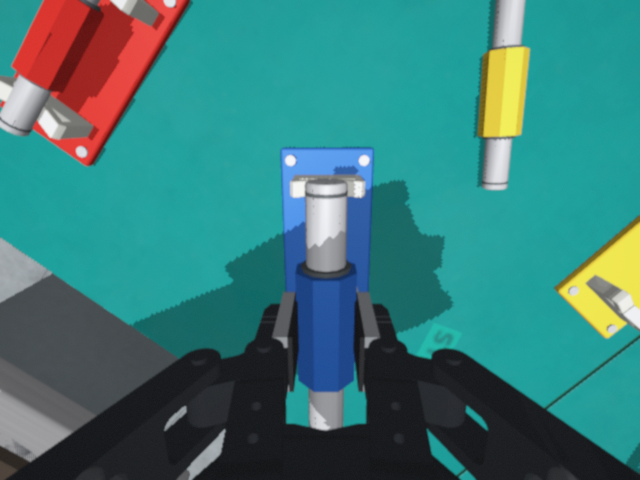

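The blue gauge is over the blue cradle. The rib measures at +42.5 mm along and 0 across, so the seat estimate is good. Lowering.

Call:
play_rows(
  claw=[255,255,255,255,255,255,255,255,255,255],
  travel=[
    [0.03,0.001,-0.001],
    [0.06,0.001,-0.001],
    [0.075,0.001,-0.001],
    [0.08,0.001,-0.001],
    [0.083,0.001,-0.001],
    [0.085,0.001,-0.001],
    [0.086,0.001,-0.001],
    [0.087,0.001,-0.001],
    [0.088,0.001,-0.001],
    [0.088,0.001,-0.001],
  ],
  dr=[
    [0.001,-0.003,-0.003],
    [0.001,-0.003,-0.003],
    [0.001,-0.003,-0.003],
    [0.001,-0.003,-0.003],
    [0.001,-0.003,-0.003],
    [0.001,-0.003,-0.003],
    [0.001,-0.003,-0.003],
    [0.001,-0.003,-0.003],
    [0.001,-0.003,-0.003],
    [0.001,-0.003,-0.003],
  ],
)

```text
time: 15.1
eef_pos: [0.4473, -0.0857, 0.0317]
tcp_rot: [0.662, 0.25, -0.661, 0.25]
contact_force: [0.6, 0.6, -2.1]
opening: 0.265
```

Call:
play_rows(
  claw=[255,255,255],
  travel=[
    [0.001,0,0],
    [0.002,0,0],
    [0.002,0,0],
  ],
  dr=[
    [0,0,0],
    [0,0,0],
    [0,0,0],
  ],
)

```text
time: 15.4
eef_pos: [0.4476, -0.0859, 0.0307]
tcp_rot: [0.662, 0.25, -0.662, 0.249]
contact_force: [-3.4, 1.3, 6.7]
opening: 0.263
```

Contact at 7 N. Releasing and rising.

Call:
play_rows(
  claw=[180,165,150,130,110,110,110,110,110,110,110],
  travel=[
    [0,0,0],
    [0,0,0],
    [0,0,0],
    [0,0,0],
    [0,0,0],
    [-0.01,0,0],
    [-0.04,0,0],
    [-0.09,0,0],
    [-0.13,0,0],
    [-0.13,0,0],
    [-0.13,0,0],
  ],
  dr=[
    [0,0,0],
    [0,0,0],
    [0,0,0],
    [0,0,0],
    [0,0,0],
    [0,0,0],
    [0,0,0],
    [0,0,0],
    [0,0,0],
    [0,0,0],
    [0,0,0],
  ],
)

```text
time: 16.5
eef_pos: [0.4483, -0.0862, 0.1624]
tcp_rot: [0.663, 0.249, -0.661, 0.25]
contact_force: [-0.8, -0.9, -0.5]
opening: 0.568
```

Run:
```python
from chk import *
chk("w10","blue",[.4445,-.088],41.3)
delta([.590,-.106,.12],np.radians(-45.4))
```

```text
cradle [ 0.4449 -0.0877] size 126.8 62.3 ang 41.3
gauge: n 3473 along ext [-0.0561  0.0616] mid 0.0027 across 0.0 z98 0.0493
ang 41.26 vs 41.3
handle mid [-0.0219  0.0271] z [0.0473 0.0492]
cur [ 0.4472 -0.0858  0.1606] yaw -48.7 tilt 0.03 q6 0.44 t 16.55 open 0.568 F [0.2 0.1 0.4]
travel [ 0.0406  0.1095 -0.0939] dr [-0.0571 -0.0004  0.0003] dyaw 3.3
```

View pics/w10.png

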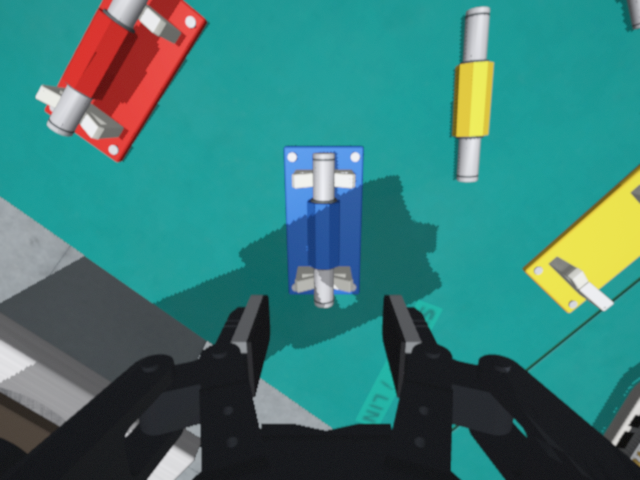

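The blue gauge is seated: top at 49.3 mm, +2.7 mm along, 0 across, angle matching. Now the large yellow gauge.

Call:
play_rows(
  claw=[60,0,0,0,0,0,0],
  travel=[
    [0.041,0.11,-0.094],
    [0.041,0.11,-0.094],
    [0.041,0.11,-0.094],
    [0.041,0.11,-0.094],
    [0.041,0.11,-0.094],
    [0.041,0.11,-0.094],
    [0.041,0.11,-0.094],
  ],
  dr=[
    [-0.057,0,0],
    [-0.057,0,0],
    [-0.057,0,0],
    [-0.057,0,0],
    [-0.057,0,0],
    [-0.057,0,0],
    [-0.057,0,0],
  ],
)

```text
time: 17.25
eef_pos: [0.5896, -0.1061, 0.1203]
tcp_rot: [0.655, 0.268, -0.654, 0.268]
contact_force: [0.2, 0.5, -0.6]
opening: 1.002
```

Run:
```python
from mv import *; from plant import vision; import cv2; from meas import *
r=vision.read_camera("wrist");cv2.imwrite("pics/w11.png",r["img"][:,:,::-1]);np.savez("w11.npz",**r)
g=gauge(r,"yellow");print(g)
delta([*g[1],.0045],np.radians(g[7]-90))
```

```text
(array([ 0.5926, -0.1062]), array([ 0.5923, -0.1066]), 'L', np.float64(0.1183), 'hl', np.float64(0.0493), 'ang', np.float64(44.4), 'ztop', np.float64(0.0237))
cur [ 0.5898 -0.1062  0.1208] yaw -45.4 tilt 0.09 q6 0.44 t 17.3 open 1.002 F [0.8 0.1 1. ]
travel [ 0.1163  0.0019 -0.0013] dr [ 0.0032 -0.0011 -0.0011] dyaw -0.2
```

View pics/w11.png

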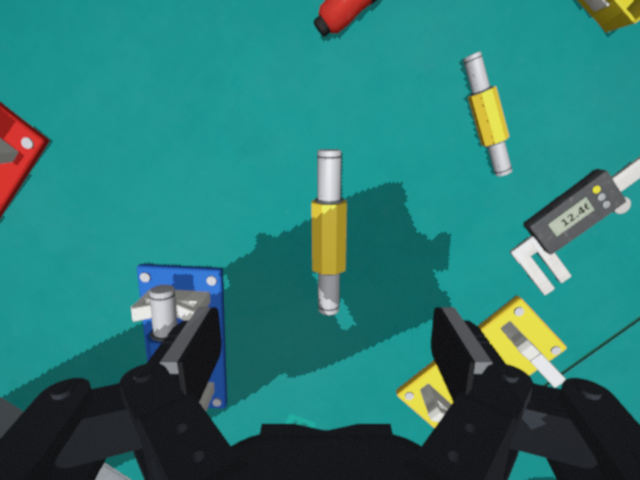

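This is the large yellow gauge (118 mm long) at (329,238), aligned. Grasping.

Call:
play_rows(
  claw=[0,0,0,0,0,130,180,255,255,255,255,255,255,255,255,255,255,255,255],
  travel=[
    [0.045,0.001,-0.001],
    [0.085,0.001,-0.001],
    [0.105,0.001,-0.001],
    [0.116,0.001,-0.001],
    [0.116,0.001,-0.001],
    [0.116,0.001,-0.001],
    [0.116,0.001,-0.001],
    [0.116,0.001,-0.001],
    [0.116,0.001,-0.001],
    [0.116,0.001,-0.001],
    [0.116,0.001,-0.001],
    [0.116,0.001,-0.001],
    [0.116,0.001,-0.001],
    [0.116,0.001,-0.001],
    [0.116,0.001,-0.001],
    [0.106,0.001,-0.001],
    [0.076,0.001,-0.001],
    [0.026,0.001,-0.001],
    [0.006,0.001,-0.001],
  ],
  dr=[
    [0.003,-0.001,-0.001],
    [0.003,-0.001,-0.001],
    [0.003,-0.001,-0.001],
    [0.003,-0.001,-0.001],
    [0.003,-0.001,-0.001],
    [0.003,-0.001,-0.001],
    [0.003,-0.001,-0.001],
    [0.003,-0.001,-0.001],
    [0.003,-0.001,-0.001],
    [0.003,-0.001,-0.001],
    [0.003,-0.001,-0.001],
    [0.003,-0.001,-0.001],
    [0.003,-0.001,-0.001],
    [0.003,-0.001,-0.001],
    [0.003,-0.001,-0.001],
    [0.003,-0.001,-0.001],
    [0.003,-0.001,-0.001],
    [0.003,-0.001,-0.001],
    [0.003,-0.001,-0.001],
  ],
  force=50,
)

```text
time: 19.2
eef_pos: [0.5929, -0.1067, 0.119]
tcp_rot: [0.656, 0.266, -0.653, 0.269]
contact_force: [0.9, 0.1, -0.7]
opening: 0.262
```

Run:
```python
from chk import *
held("w12","yellow")
delta([.5935,-.280,.12],np.radians(-90.3))
```

```text
handle in tool [[-0.0157, -0.0125, -0.024], [-0.0136, -0.001, -0.002], [-0.0058, 0.0104, 0.0253]] 6490
cur [ 0.5943 -0.1071  0.1217] yaw -45.6 tilt 0.57 q6 0.45 t 19.25 open 0.261 F [2.  0.3 0.5]
travel [0.0023 0.1228 0.1216] dr [ 0.7807 -0.0076 -0.0067] dyaw -44.7
```

View pics/w12.png

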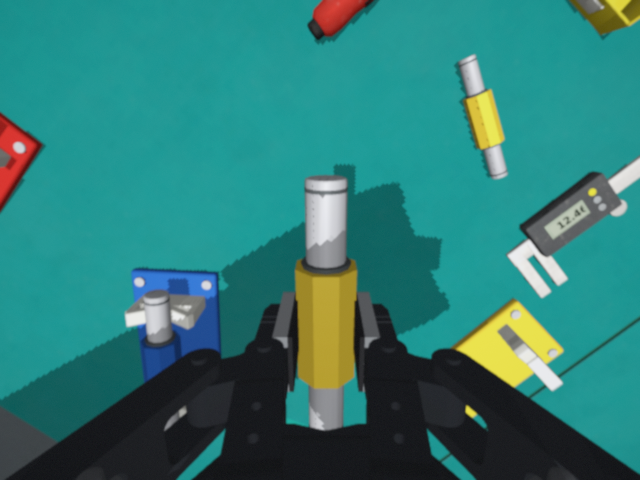

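Call:
play_rows(
  claw=[255,255,255,255,255,255,255,255,255,255],
  travel=[
    [0.001,0.123,0.121],
    [0.001,0.123,0.121],
    [0.001,0.123,0.121],
    [0.001,0.123,0.121],
    [0.001,0.123,0.121],
    [0.001,0.123,0.121],
    [0.001,0.123,0.121],
    [0.001,0.123,0.121],
    [0.001,0.123,0.121],
    [0.001,0.123,0.121],
  ],
  dr=[
    [0.781,-0.007,-0.004],
    [0.781,-0.007,-0.004],
    [0.781,-0.007,-0.004],
    [0.781,-0.007,-0.004],
    [0.781,-0.007,-0.004],
    [0.781,-0.007,-0.004],
    [0.781,-0.007,-0.004],
    [0.781,-0.007,-0.004],
    [0.781,-0.007,-0.004],
    [0.781,-0.007,-0.004],
  ],
)

```text
time: 20.25
eef_pos: [0.594, -0.2793, 0.121]
tcp_rot: [0.708, -0.002, -0.707, -0.001]
contact_force: [0.1, 0.6, -1.5]
opening: 0.261
```

Run:
```python
from chk import *
r=held("w13","yellow"); ribs(r,np.array([.593,-.280]),179.7)
delta([.594,-.280,.032],np.radians(-90.3))
```

```text
handle in tool [[-0.0181, -0.0118, -0.0248], [-0.016, -0.0, -0.0029], [-0.0055, 0.0113, 0.0248]] 6566
rib -1 685 x [-0.049  -0.0393] y [-0.0209  0.0244] z 0.0395
cur [ 0.594  -0.2793  0.1212] yaw -90.3 tilt 0.15 q6 0.98 t 20.3 open 0.26 F [ 1.4  0.1 -2.7]
travel [0.0892 0.0005 0.0002] dr [ 0.0004 -0.0014 -0.0022] dyaw -0.0
```

View pics/w13.png

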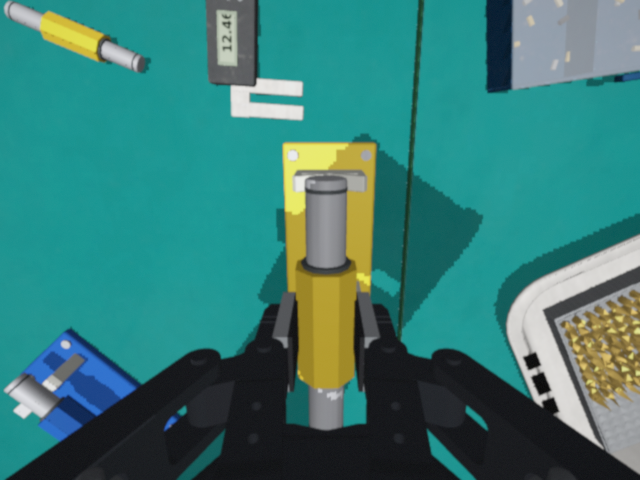

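The yellow gauge is over the yellow cradle. The rib measurement puts the seat at about (0.595, -0.281). Lowering with a 1 mm correction.

Call:
play_rows(
  claw=[255,255,255,255,255,255,255,255,255,255,255,255],
  travel=[
    [0.03,0.002,-0.001],
    [0.06,0.002,-0.001],
    [0.077,0.002,-0.001],
    [0.082,0.002,-0.001],
    [0.085,0.002,-0.001],
    [0.087,0.002,-0.001],
    [0.088,0.002,-0.001],
    [0.089,0.002,-0.001],
    [0.09,0.002,-0.001],
    [0.091,0.002,-0.001],
    [0.091,0.002,-0.001],
    [0.091,0.002,-0.001],
  ],
  dr=[
    [0,-0.001,-0.002],
    [0,-0.001,-0.002],
    [0,-0.001,-0.002],
    [0,-0.001,-0.002],
    [0,-0.001,-0.002],
    [0,-0.001,-0.002],
    [0,-0.001,-0.002],
    [0,-0.001,-0.002],
    [0,-0.001,-0.002],
    [0,-0.001,-0.002],
    [0,-0.001,-0.002],
    [0,-0.001,-0.002],
  ],
)

```text
time: 21.5
eef_pos: [0.5955, -0.2818, 0.0312]
tcp_rot: [0.707, -0.002, -0.707, -0.001]
contact_force: [-1.4, 1.7, 2.4]
opening: 0.263
```

Light contact. One more millimetre, then release and rise.

Call:
play_rows(
  claw=[255,255,180,165,150,130,110,110,110,110,110,110,110],
  travel=[
    [0.001,0,0],
    [0.001,0,0],
    [0.001,0,0],
    [0.001,0,0],
    [0.001,0,0],
    [0.001,0,0],
    [0.001,0,0],
    [-0.01,0,0],
    [-0.04,0,0],
    [-0.09,0,0],
    [-0.13,0,0],
    [-0.13,0,0],
    [-0.13,0,0],
  ],
  dr=[
    [0,0,0],
    [0,0,0],
    [0,0,0],
    [0,0,0],
    [0,0,0],
    [0,0,0],
    [0,0,0],
    [0,0,0],
    [0,0,0],
    [0,0,0],
    [0,0,0],
    [0,0,0],
    [0,0,0],
  ],
)

```text
time: 22.8
eef_pos: [0.5963, -0.2823, 0.1639]
tcp_rot: [0.709, -0.003, -0.705, -0.001]
contact_force: [-0.6, -0.6, -0.4]
opening: 0.57
```

Run:
```python
from chk import *
chk("w14","yellow",[.594,-.281],179.7)
for n in ("top","scene"):
    r=vision.read_camera(n);cv2.imwrite(f"pics/{n}1.png",r["img"][:,:,::-1]);np.savez(f"{n}1.npz",**r)
a,b=load("scene0"),load("scene1")
print("black",gauge(a,"black")[:2],gauge(b,"black")[:2])
for c,cen,ang in [("red",[.4375,.1035],2.7),("blue",[.4445,-.088],41.3),("yellow",[.594,-.281],179.7)]:
  for n in("top1","scene1"):
    r=load(n);P=pts(r,np.ones((480,640),bool));u=np.array([np.cos(np.radians(ang)),np.sin(np.radians(ang))]);w=np.array([-u[1],u[0]])
    q=P[:,:2]-cen;x=q@u;y=q@w;s=(abs(x)<.08)&(abs(y)<.015)&(P[:,2]>.043)&(P[:,2]<.07)
    if s.sum()>30: print(c,n,s.sum(),np.percentile(x[s],[1,99]).round(4),np.median(y[s]).round(4),np.percentile(P[s,2],95).round(4))
delta([.5,0,.3],np.radians(-90))
```

```text
cradle [ 0.5951 -0.2815] size 127.7 62.8 ang 179.6
gauge: n 3505 along ext [-0.0608  0.0569] mid -0.002 across 0.0003 z98 0.0493
ang 179.54 vs 179.7
handle mid [-0.0264  0.0231] z [0.0473 0.0492]
black (array([0.4337, 0.2631]), array([0.4345, 0.2644])) (array([0.4338, 0.2632]), array([0.4346, 0.2644]))
red top1 348 [-0.0564  0.0597] 0.0026 0.0526
red scene1 462 [-0.0572  0.0597] 0.0028 0.0523
blue top1 325 [-0.051   0.0585] 0.0018 0.0521
blue scene1 363 [-0.0581  0.0587] 0.0027 0.0523
yellow scene1 264 [-0.0573  0.0597] -0.0022 0.0529
cur [ 0.5943 -0.281   0.1591] yaw -90.3 tilt 0.14 q6 0.98 t 22.95 open 0.568 F [ 0.2 -0.4 -0.3]
travel [-0.1403 -0.2807  0.096 ] dr [-0.0049  0.002   0.0014] dyaw 0.3
```

View pics/w14.png

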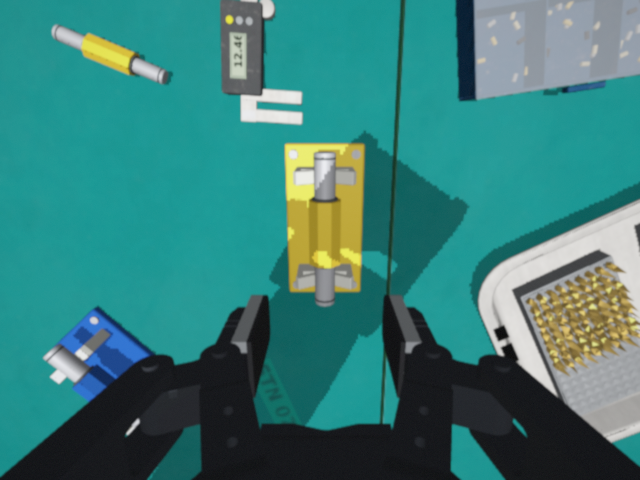

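View pics/scene1.png

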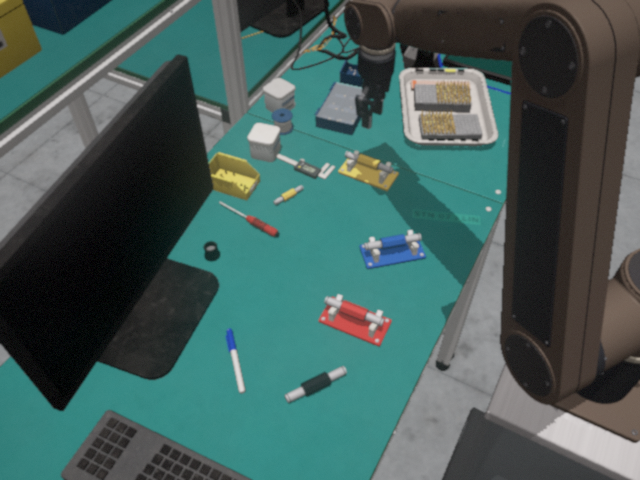

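The views agree that all three gauges are seated. The black gauge and marker haven't moved, and the gripper is clear. Handing in.

Run:
```python
from plant import ctrl
print(ctrl.get_state()["dq"].round(4)); print(ctrl.sign_off())
```

```text
[ 0.0007  0.0101  0.0049 -0.0011 -0.0019 -0.0006]
the job is handed in; nothing more can be done
None
```

I put the red, blue and large yellow gauges in the cradles of their own colours. Each was lowered until it touched (about 2–9 N), then released. I handed the job in at about 23 s; sign-off gave no verdict.

**Last wrist-camera checks:**

| Gauge | Along the cradle | Across | Top height | Axis vs cradle |
|---|---|---|---|---|
| Red | about 3–4 mm off | under 1 mm | 49.7 mm | within 0.2° |
| Blue | about 3 mm off | 0 mm | 49.3 mm | within 0.2° |
| Yellow | about 1–2 mm off | under 1 mm | 49.3 mm | within 0.2° |

A seated gauge's top should be at 49 mm, so all three are inside the limits.

**Left in place:** the black gauge measured the same before and after, to 0.1 mm. The marker looked unmoved in the last scene picture, but I did not measure it.

**Disagreements between views:**
- **Height and across:** the scene and top cameras put the gauges about 3 mm higher than the wrist camera and 2–3 mm off across. They read the gauges too high on the bench as well.
- **Red and blue lengthways:** the scene camera puts the red and blue gauges nearer the centre of their cradles than the wrist camera does.
- **Yellow from above:** the top camera gave no usable reading of the yellow gauge at the end, so only the wrist and scene views confirm it.

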